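# Wedge the rocking power supply

## Robot

A 6-joint arm with a two-finger parallel gripper is mounted at the origin on a cart in front of the work surface, level with it; the furniture and walls round the work are solid. World frame = base frame: x ahead of the robot, y to its left, z up, the work surface at z = 0. Lengths are in m, angles in degrees, forces in N, time in s.
With the tool pointing down it reaches from about 0.3 to 0.75 m from the base axis. Payload 8.5 kg.
Tool frame: the origin (TCP) lies at the very end of the fingers, on their centre line; the grasp point (between the pads) lies 19 mm behind it (env.tcp_to_grasp is the distance from the TCP to the grasp point, in m); z points along the fingers, y is the line along which they close (so a half turn about z gives the same grasp; the last joint's range is limited). The gripper opens to 85 mm and grips with 20 to 120 N. Pads are 22 mm wide; open, the fingers measure 114 mm over their backs; the gripper's body (76 mm by 85 mm) begins 54 mm behind the grasp point. The pads swing forward as they close: fully open they stand 13 mm farther back than shut.
Start: joints at [64.555, 21.807, 74.336, -0, 83.858, -12.336], TCP at [0.125, 0.536, 0.231] pointing down, gripper open.
Joint ranges: [-178.18, 178.18], [-50.72, 133.34], [12.68, 142.11], [-81.47, 261.47], [9.98, 163.14], [-165.26, 165.26]. Speed limits (degrees/s): [136.94, 136.94, 180, 180, 180, 180].

## Interface

Orientations are given as a 3x3 rotation matrix whose columns are the frame's x, y, z axes.
In Python, from rig import status, get_image, env gives the robot as it stands.
- The arm moves only by the shell command python3 -m handwheel 'ROWS' [FORCE]. ROWS is text: rows parted by semicolons, each of 7 numbers parted by spaces: the shift along the world's x, y, z in cm, then the turn, a rotation vector about the world's x, y, z in degrees, then the opening, from 0 (shut) to 1 (fully open). In form: dx dy dz wx wy wz gripper; .... A call has 1 to 8 rows; each row is the pose to reach, as a shift and turn from the pose commanded when the call began; what a row does not reach only later rows make up. A row lasts 1/12 s, in which the tool goes at most 41.7 mm and 7.16 degrees, less where a joint would pass 70% of its speed; a pose out of reach is approached as far as the arm can. A call with a gripper value outside its range is refused whole. The fingers move at their own pace and stop on an object; FORCE is the grip in N (left out, the last holds). Time passes only in rows, so rows that repeat a pose let the fingers close. It gives the time, the measured TCP pose, the force, the opening and the grip force at its end, in the units of the state.
- status.observe(): the state, without advancing time (a new reading comes with each control period).
- get_image(name): name is "side" or "top" or "wrist"; returns a dict with "color" (400x640x3 uint8, red, green, blue), "vertical_fov" (degrees; the focal length in pixels is half the picture's height over the tangent of half this angle, whatever the lens; pixels are square), "cx", "cy" (the principal point, pixels), "k1" (the pictures are not rectified: a ray, as slopes to the right and down, at radius r is drawn at 1 + k1 r^2 times it, then the intrinsics apply), "xyz" and "orientation" of the camera in the world. Camera axes: x right, y down, z forward; pixel columns grow to the right and rows downward; lengths in m; the calibration is good to about 2 mm. A picture is of the moment at which its call begins. There is no depth.
- env.close_job(): hands the job in; it is judged then, once.
The state is a dict: "time_s": time; "q": joint angles; "qvel": joint speeds; "joint_efforts": joint torques, N m; "position": TCP position; "tool_rot": TCP orientation; "ft_force": force on the tool from outside, world axes, zero at the start; "wrist_torque": the same for the moment, N m; "grip_width": finger opening in m; "gripper_force": force on a finger pad.
Only numpy, scipy, OpenCV 4.12 (cv2) and the standard library are available. Lean on these libraries where they do the work, as an engineer would, in place of code of your own. Each camera call takes 0.05 s, during which the arm holds its last target. There are 200 camera calls.

## Task

The bench power supply rocks because the levelling foot at its front right corner, as the robot sees it, no longer reaches the desk. Push the orange plastic wedge along the desk, thin end first, in under that foot until it has taken up the gap, without picking anything up or shoving the supply out of its place; test by pressing down on the top corner right above the foot, and push the wedge in further if the corner still gives. Finish while still pressing down firmly (about 10 N) on that corner with the fingertips, the supply standing steady and level on the wedge and the things around it left where they are.

Things in the scene. Friction and masses are not known exactly. Their poses are not given: they have to be found in the camera images.
- supply: grey bench power supply, box 160 x 200 x 62 mm on feet 14 mm high (top 76 mm above desk), 1.5 kg, loose. Origin: under its centre at desk height; x from black front panel (knobs stand out 15 mm) to back, y to its left, z up. Feet 18 mm across at x = +-62, y = +-82 mm; the short one is at -62, -82 mm (front right). It rests level on the other three and pivots on the two beside the short one
- corner (a point): point on the supply's flat top straight above the short foot, 18 mm in from the front and right edges: the place to press. 1 to 2 N here rocks the corner down until the short foot meets something; it rocks back when let go. That foot is stuck 6 to 10 mm above the desk, differently each time and not measured: find by feel
- wedge: orange hard plastic levelling wedge with dark ridges, 56 mm wide (x), 140 mm long (y), rising evenly from a 2 mm thin edge to 21 mm, 80 g, loose, flat on the desk with its thin end towards the short foot, roughly along the supply's y axis. Origin: under its centre at desk height; y points from the thick end to the thin end
- wedge_tip (a point): middle of the wedge's thin edge at desk height
- wedge_back (a point): middle of the wedge's upright thick end face (56 mm wide, 21 mm high) at desk height: the face to push on
- mug: white mug, 95 mm high, 92 mm across plus handle, loose bystander. Origin under its centre
- blue_capacitor: blue can capacitor, 35 mm across, 60 mm high, upright, loose bystander. Origin under its centre
- green_driver: green stubby screwdriver, 82 mm long, lying, loose bystander. Origin under its centre
- reel: solder reel, 64 mm across, 40 mm high, loose bystander. Origin under its centre
Mind the look-alikes: they are no part of the job. Of the things that look like the wedge, the larger one is meant.

How it is judged (in metres and radians):
On the way:
1. the wedge's thin end is at least 10 mm past the short foot, under it (y of wedge_tip in the frame of supply above -0.072 m and x of wedge_tip in the frame of supply between -0.095 and -0.029 m), for 0.2 s.
At the end, for the whole second after the job is handed in: Fingertips press over 3 N within 40 mm of the point above the short foot; supply level within 0.025 rad, bearing over 1.5 N on the wedge, whose thin edge is 10 mm or more past the foot and within 33 mm sideways; supply within 20 mm of its start; all still; fingers off the wedge (all of step 1 and contact force between the fingers and supply above 3 N and contact force between the fingers and wedge below 0.3 N and horizontal distance between the grasp point and corner below 0.04 m and angle between supply's own z axis and vertical below 0.025 rad and contact force between supply and wedge above 1.5 N and distance of supply from where it was at the start of the episode below 0.02 m and linear speed of each of supply, wedge below 0.01 m/s); the arm keeps its last pose, push and grip.
It fails at once if the wedge is lifted off the desk or tipped up (height (world z) of wedge above 0.02 m or angle between wedge's own z axis and vertical above 0.2 rad).
It fails at once if the supply is lifted or tipped over (height (world z) of supply above 0.02 m or angle between supply's own z axis and vertical above 0.25 rad).
It fails at once if a bystander is moved by more than 30 mm (distance of any of mug, blue_capacitor, green_driver, reel from where it was at the start of the episode above 0.03 m).
It also fails if it takes over 48 s, if anything falls off the work surface, if the arm or the gripper's body presses on something with over 40 N, if the wrist force passes 120 N, or if a joint passes its speed limit or range.

## Working session

There is one attempt and no reset: what is moved stays moved. The work goes in short steps, Python scripts to look and compute and a shell command to move; the robot and the scene stay as the last step left them, time stands still between calls to the robot, and variables do not carry over. Pictures are saved under pics/ and viewed, at most 10 in all, crops included, and the job is handed in when it is done.

```bash
mkdir -p pics; ls; cat > h.py <<'E'
import numpy as np, cv2
from rig import status, get_image, env
def ray(im,u,v):
    f=200/np.tan(np.radians(im["vertical_fov"])/2)
    d=np.array([(u-im["cx"])/f,(v-im["cy"])/f]); p=d.copy()
    for _ in range(20): p=d/(1+im["k1"]*(p@p))
    R=np.array(im["orientation"]); r=R@np.array([p[0],p[1],1.]); return np.array(im["xyz"]),r
def on(im,u,v,z=0):
    o,r=ray(im,u,v); return (o+r*(z-o[2])/r[2])
def save(im,n): cv2.imwrite("pics/"+n,cv2.cvtColor(im["color"],cv2.COLOR_RGB2BGR))
E
python3 - <<'E'
from h import *
import pickle
for n in("side","top"):
    im=get_image(n); save(im,n+"1.png"); pickle.dump(im,open(n+".pkl","wb")); print(n,im["xyz"],im["vertical_fov"])
E
```

```text
pics
side [-0.04277583 -1.21131459  0.64275913] 43.91673523265751
top [0.30318197 0.00949232 1.23600033] 50.98165730384699
```

View pics/side1.png

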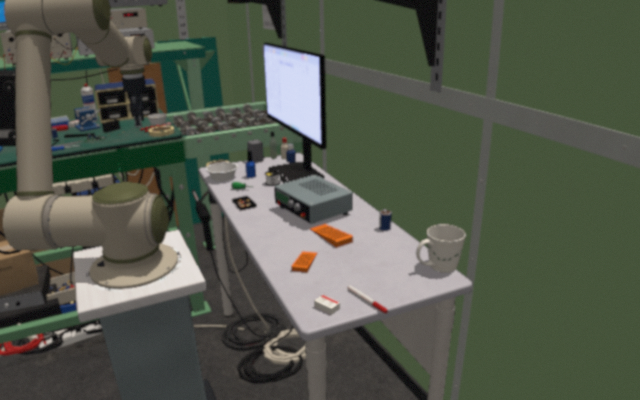

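View pics/top1.png

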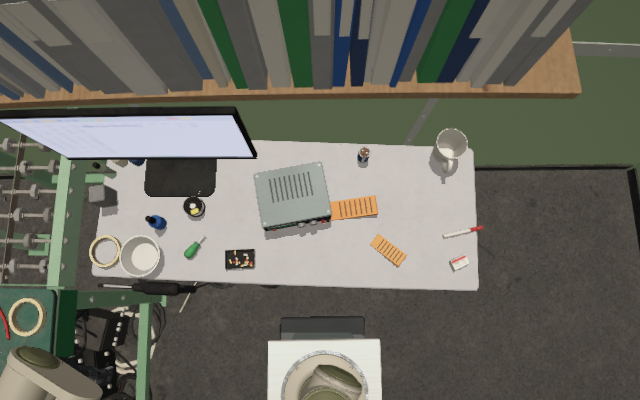

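The side view shows the supply with the large wedge to its right (top view: supply around (292,195), wedge around (355,208), decoy around (388,250)). The arm is clear of the scene. Next I'll measure.

```bash
python3 - <<'E'
from h import *
import pickle
im=pickle.load(open("top.pkl","rb")); c=im["color"]
hsv=cv2.cvtColor(c,cv2.COLOR_RGB2HSV)
m=cv2.inRange(hsv,(5,120,120),(22,255,255)); m=cv2.morphologyEx(m,cv2.MORPH_CLOSE,np.ones((5,5)))
for k in cv2.findContours(m,0,2)[0]:
    if cv2.contourArea(k)>200:
        b=cv2.boxPoints(cv2.minAreaRect(k)); print("or",cv2.contourArea(k),[(np.round(p),on(im,*p,.01)[:2].round(3)) for p in b])
g=cv2.inRange(hsv,(70,15,60),(110,110,190)); g=cv2.morphologyEx(g[150:245,235:345],cv2.MORPH_CLOSE,np.ones((7,7)))
k=max(cv2.findContours(g,0,2)[0],key=cv2.contourArea)+[235,150]
b=cv2.boxPoints(cv2.minAreaRect(k)); print("sup",cv2.contourArea(k),[(np.round(p),on(im,*p,.076)[:2].round(3)) for p in b])
o=cv2.resize(c[150:250,240:400],None,fx=5,fy=5,interpolation=cv2.INTER_CUBIC); cv2.imwrite("pics/crop.png",o[:,:,::-1])
E
```

```text
or 449.0 [(array([370., 245.], dtype=float32), array([ 0.416, -0.138])), (array([378., 234.], dtype=float32), array([ 0.448, -0.165])), (array([406., 255.], dtype=float32), array([ 0.384, -0.245])), (array([398., 266.], dtype=float32), array([ 0.352, -0.218]))]
or 792.0 [(array([329., 202.], dtype=float32), array([ 0.546, -0.021])), (array([375., 195.], dtype=float32), array([ 0.564, -0.16 ])), (array([377., 214.], dtype=float32), array([ 0.507, -0.165])), (array([331., 220.], dtype=float32), array([ 0.49 , -0.028]))]
sup 0.0 [(array([252., 157.], dtype=float32), array([0.668, 0.199])), (array([252., 157.], dtype=float32), array([0.668, 0.199])), (array([252., 157.], dtype=float32), array([0.668, 0.199])), (array([252., 157.], dtype=float32), array([0.668, 0.199]))]
```

View pics/crop.png

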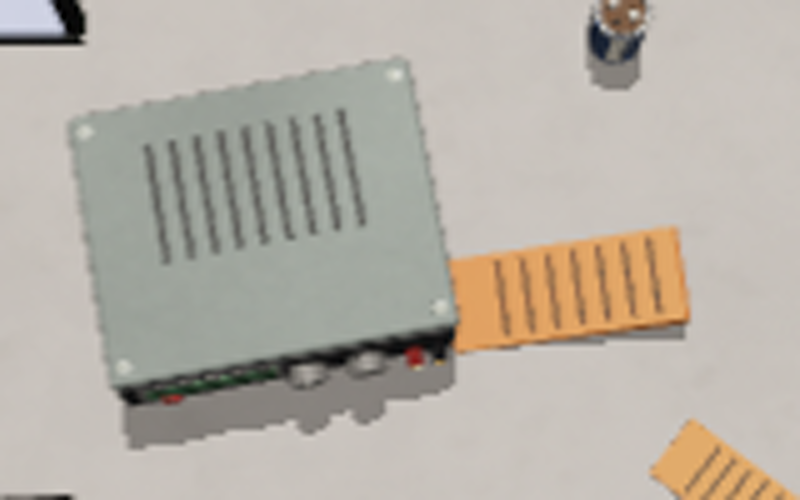

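```bash
cat > pose.py <<'E'
from h import *
def R(a): c,s=np.cos(a),np.sin(a); return np.array([[c,-s],[s,c]])
E
python3 - <<'E'
from pose import *
import pickle
im=pickle.load(open("top.pkl","rb"))
P=lambda x,y,z: on(im,x/5+240-.4,y/5+150-.4,z)[:2]
bl,br,fr,fl=[P(x,y,.076) for x,y in((70,122),(405,57),(455,327),(113,388))]
c=(bl+br+fr+fl)/4; ex=(bl+br-fl-fr); ey=(bl+fl-br-fr)
print(np.linalg.norm(ex)/2,np.linalg.norm(ey)/2)
a=np.arctan2(ex[1],ex[0]); a2=np.arctan2(-ey[0],ey[1]); a=(a+a2)/2
print("supply",c,np.degrees(a),np.degrees(a2))
print("foot",c+R(a)@[-.062,-.082])
wb1,wb2=P(677,228,.021),P(690,322,.021); wf=P(456,351,.002)
ey=np.array([0,0]); print("wedge back",wb1,wb2,(wb1+wb2)/2,"near thin",wf)
for p in (wb1,wb2,(wb1+wb2)/2,wf): print(R(a).T@(p-c))
d=R(a)@[0,1];print(d)
E
```

```text
0.1579875612138855 0.19480264916457263
supply [0.5572216  0.08413107] 9.638584205742605 9.84698338503839
foot [ 0.5098263  -0.00709221]
wedge back [ 0.56113492 -0.15922961] [ 0.50449623 -0.16437205] [ 0.53281557 -0.16180083] near thin [ 0.49268458 -0.02689458]
[-0.03688846 -0.2405805 ]
[-0.09358861 -0.23616717]
[-0.06523854 -0.23837384]
[-0.0822153  -0.09865274]
[-0.1674327   0.98588351]
```

```bash
python3 - <<'E'
from h import *
s=status.observe()
for k in("time_s","position","tool_rot","ft_force","grip_width"): print(k,np.round(s[k],3).tolist())
R=np.array(s["tool_rot"]);print("tool y yaw",np.degrees(np.arctan2(R[1,1],R[0,1])))
E
```

```text
time_s 0.1
position [0.125, 0.535, 0.231]
tool_rot [[-0.974, 0.227, -0.001], [0.227, 0.974, -0.001], [0.0, -0.001, -1.0]]
ft_force [-0.176, -0.614, -0.045]
grip_width 0.085
tool y yaw 76.88654567231777
```

```bash
python3 -m handwheel '4 -2.5 0 0 0 -7 0.35;8 -5 0 0 0 -14 0.35;12 -7.5 0 0 0 -21 0.35;15.5 -10 0 0 0 -28 0.35;19 -12 0 0 0 -35 0.35;22 -15 0 0 0 -42 0.35;25 -18 0 0 0 -49 0.35;28 -21 0 0 0 -56 0.35' 30
python3 -m handwheel '1 -4 0 0 0 -7 0.35;2 -8 0 0 0 -14 0.35;3 -12 0 0 0 -14 0.35;4 -16 0 0 0 -14 0.35;5 -20 0 0 0 -14 0.35;6 -24 0 0 0 -14 0.35;7 -28 0 0 0 -14 0.35;8 -32 0 0 0 -14 0.35'
python3 -m handwheel '1 -4 0 0 0 0 0.35;2 -8 0 0 0 0 0.35;3 -12 0 0 0 0 0.35;4 -16 0 0 0 0 0.35;5 -20 0 0 0 0 0.35;5.4 -21.5 0 0 0 0 0.35;5.4 -21.5 0 0 0 0 0.35'
python3 - <<'E'
from h import *
s=status.observe()
for k in("time_s","position","tool_rot","ft_force","grip_width"): print(k,np.round(s[k],3).tolist())
im=get_image("wrist");save(im,"w1.png");print(im["xyz"])
E
```

```text
time_s: 0.77
position: [0.3929, 0.3369, 0.231]
tool_rot: [[-0.351, 0.936, -0.001], [0.936, 0.351, -0.0], [-0.0, -0.001, -1.0]]
ft_force: [0.3, 1.3, 0.8]
grip_width: 0.0299
gripper_force: 0.0
time_s: 1.43
position: [0.4716, 0.0165, 0.2312]
tool_rot: [[-0.12, 0.993, -0.0], [0.993, 0.12, 0.0], [0.0, -0.0, -1.0]]
ft_force: [1.8, 0.9, 0.1]
grip_width: 0.0298
gripper_force: 0.0
time_s: 2.02
position: [0.5259, -0.2, 0.2302]
tool_rot: [[-0.116, 0.993, -0.001], [0.993, 0.116, 0.0], [0.0, -0.001, -1.0]]
ft_force: [-1.0, 0.3, 0.2]
grip_width: 0.0301
gripper_force: 0.0
time_s 2.017
position [0.526, -0.2, 0.23]
tool_rot [[-0.116, 0.993, -0.001], [0.993, 0.116, 0.0], [0.0, -0.001, -1.0]]
ft_force [-1.007, 0.322, 0.157]
grip_width 0.03
[ 0.51715108 -0.12180374  0.37358722]
```

View pics/w1.png

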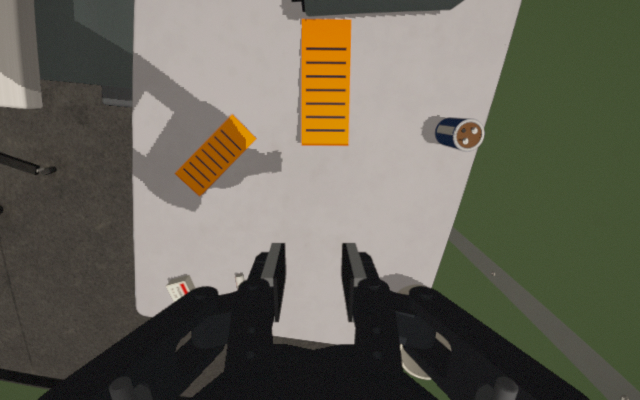

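The wrist view shows the wedge nearly aligned with the tool: thick edge from (302,145) to (349,145), thin edge at row 20 from column 302 to 351.

```bash
python3 - <<'E'
from h import *
im=get_image("wrist")
P=lambda u,v,z:on(im,u,v,z)[:2]
b=(P(302,145,.021)+P(349,145,.021))/2; t=(P(302,20,.002)+P(351,20,.002))/2
print(P(302,145,.021),P(349,145,.021),b,t,np.linalg.norm(t-b),np.degrees(np.arctan2(-(t-b)[0],(t-b)[1])))
s=status.observe();print(s["position"],b-np.array(s["position"])[:2])
E
```

```text
[ 0.50808175 -0.16111626] [ 0.56336002 -0.15450325] [ 0.53572088 -0.15780975] [ 0.51982237 -0.02035502] 0.13837111980555714 6.597719065133068
[ 0.52540132 -0.19637535  0.23071448] [0.01031956 0.0385656 ]
```

```bash
python3 -m handwheel '1.6 -0.9 -4 0 0 0 0.35;1.6 -0.9 -8 0 0 0 0.35;1.6 -0.9 -12 0 0 0 0.35;1.6 -0.9 -16 0 0 0 0.35;1.6 -0.9 -19 0 0 0 0.35;1.6 -0.9 -21 0 0 0 0.35;1.6 -0.9 -22.2 0 0 0 0.35;1.6 -0.9 -22.2 0 0 0 0.35'
python3 -m handwheel '0 0 0 0 0 0 0.35;0 0 0 0 0 0 0.35;0 0 0 0 0 0 0.35'
```

```text
time_s: 2.78
position: [0.5404, -0.2031, 0.0071]
tool_rot: [[-0.122, 0.993, -0.004], [0.993, 0.122, 0.003], [0.003, -0.004, -1.0]]
ft_force: [-0.1, 0.4, -0.8]
grip_width: 0.0302
gripper_force: 0.0
time_s: 3.03
position: [0.5423, -0.2053, 0.0107]
tool_rot: [[-0.121, 0.993, 0.002], [0.993, 0.121, -0.001], [-0.001, 0.002, -1.0]]
ft_force: [0.6, -0.5, -0.4]
grip_width: 0.03
gripper_force: 0.0
```

```bash
python3 -m handwheel '-0.2 1.4 0 0 0 0 0.35;-0.3 2.4 0 0 0 0 0.35;-0.36 3.0 -0.1 0 0 0 0.35;-0.4 3.4 -0.1 0 0 0 0.35;-0.45 3.8 -0.1 0 0 0 0.35;-0.5 4.2 -0.1 0 0 0 0.35;-0.55 4.6 -0.1 0 0 0 0.35;-0.6 5.0 -0.1 0 0 0 0.35'
python3 -m handwheel '-0.04 0.3 0 0 0 0 0.35;-0.07 0.6 0 0 0 0 0.35;-0.1 0.9 0 0 0 0 0.35;-0.14 1.2 0 0 0 0 0.35'
python3 -m handwheel '-0.02 0.2 0 0 0 0 0.35;-0.05 0.4 0 0 0 0 0.35;-0.07 0.6 0 0 0 0 0.35;-0.07 0.6 0 0 0 0 0.35'
python3 -c "
from h import *
im=get_image('wrist');save(im,'w2.png')"
```

```text
time_s: 3.7
position: [0.5357, -0.1553, 0.0083]
tool_rot: [[-0.12, 0.993, 0.0], [0.993, 0.12, -0.0], [-0.0, 0.0, -1.0]]
ft_force: [-0.2, -1.7, 0.1]
grip_width: 0.0299
gripper_force: 0.4
time_s: 4.03
position: [0.5343, -0.1432, 0.0083]
tool_rot: [[-0.12, 0.993, 0.0], [0.993, 0.12, -0.0], [-0.0, 0.0, -1.0]]
ft_force: [-0.0, -0.6, 0.5]
grip_width: 0.0302
gripper_force: 0.4
time_s: 4.37
position: [0.5335, -0.1371, 0.0083]
tool_rot: [[-0.12, 0.993, -0.0], [0.993, 0.12, 0.0], [0.0, -0.0, -1.0]]
ft_force: [-0.3, -0.6, 0.7]
grip_width: 0.03
gripper_force: 0.0
```

View pics/w2.png

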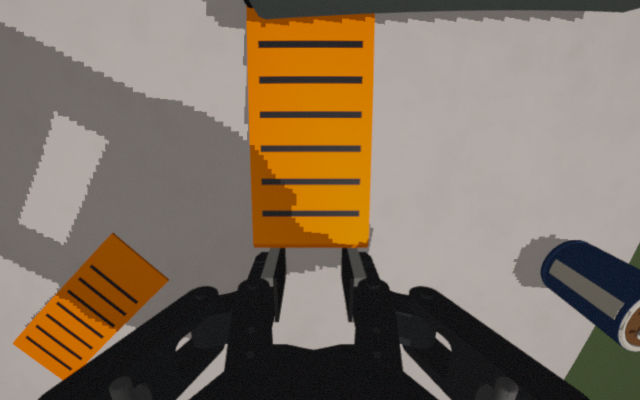

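The wedge is centred on the fingers (thick edge at row 246, columns 254–367), and its thin end is under the supply.

```bash
cat > tip.py <<'E'
from pose import *
def tip(u1,v1,u2,v2):
    im=get_image("wrist"); a=on(im,u1,v1,.021)[:2];b=on(im,u2,v2,.021)[:2]; m=(a+b)/2
    n=(b-a)/np.linalg.norm(b-a); t=m+.14*np.array([-n[1],n[0]])
    print("back",m,"width",np.linalg.norm(b-a),"tip sup",R(np.radians(9.7)).T@(t-[.5572,.0841]),"ahead of tcp",m-np.array(status.observe()["position"])[:2])
E
python3 -c "
from tip import *
tip(254,246,368,246)"
```

```text
back [ 0.53096764 -0.12243503] width 0.055676774494006966 tip sup [-0.05386299 -0.05932733] ahead of tcp [-0.00254161  0.01489893]
```

```bash
for i in 1; do :; done
python3 -m handwheel '-0.02 0.2 0 0 0 0 0.35;-0.05 0.4 0 0 0 0 0.35;-0.05 0.4 0 0 0 0 0.35' | grep -E 'pos|ft'
python3 -m handwheel '-0.02 0.2 0 0 0 0 0.35;-0.05 0.4 0 0 0 0 0.35;-0.05 0.4 0 0 0 0 0.35' | grep -E 'pos|ft'
python3 -m handwheel '-0.02 0.2 0 0 0 0 0.35;-0.05 0.4 0 0 0 0 0.35' | grep -E 'pos|ft'
```

```text
position: [0.533, -0.1331, 0.0083]
ft_force: [-0.8, -0.1, -0.3]
position: [0.5325, -0.1291, 0.0083]
ft_force: [-0.2, 0.9, -0.1]
position: [0.5321, -0.1254, 0.0083]
ft_force: [0.4, -1.1, 0.4]
```

```bash
python3 -m handwheel '-0.02 0.2 0 0 0 0 0.35;-0.05 0.4 0 0 0 0 0.35' | grep -E 'pos|ft'
python3 -m handwheel '-0.01 0.1 0 0 0 0 0.35;-0.02 0.2 0 0 0 0 0.35'| grep -E 'pos|ft'
python3 -m handwheel '-0.01 0.1 0 0 0 0 0.35;-0.02 0.2 0 0 0 0 0.35'| grep -E 'pos|ft'
python3 -c "
from h import *
im=get_image('wrist');save(im,'w3.png')"
```

```text
position: [0.5316, -0.1212, 0.0083]
ft_force: [0.1, -0.3, 0.2]
position: [0.5314, -0.1193, 0.0084]
ft_force: [-0.1, -0.8, -0.2]
position: [0.5312, -0.1174, 0.0083]
ft_force: [-1.2, -0.9, 0.5]
```

View pics/w3.png

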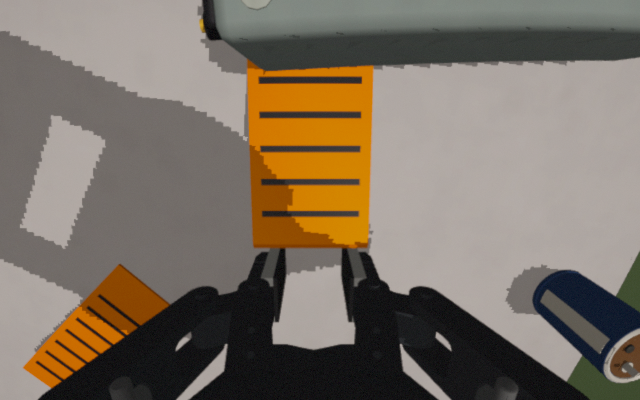

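The wedge has moved in straight, with about 75 mm still visible and the supply's edge at row 65. There is no clear resistance yet, so I'll continue.

```bash
python3 -m handwheel '-0.01 0.1 0 0 0 0 0.35;-0.02 0.2 0 0 0 0 0.35'| grep -E 'pos|ft'
python3 -m handwheel '-0.01 0.1 0 0 0 0 0.35;-0.02 0.2 0 0 0 0 0.35'| grep -E 'pos|ft'
python3 -m handwheel '-0.01 0.1 0 0 0 0 0.35;-0.02 0.2 0 0 0 0 0.35'| grep -E 'pos|ft'
python3 -m handwheel '0 0 0 0 0 0 0.35'| grep -E 'pos|ft'
```

```text
position: [0.531, -0.1154, 0.0083]
ft_force: [0.7, -0.7, -0.7]
position: [0.5308, -0.1135, 0.0083]
ft_force: [-1.1, -1.2, -0.2]
position: [0.5309, -0.1119, 0.0084]
ft_force: [1.0, -5.3, -2.1]
position: [0.5308, -0.1118, 0.0084]
ft_force: [0.4, -4.7, -0.5]
```

```bash
python3 -m handwheel '0.2 -1.5 0 0 0 0 0.35;0.4 -4 0.3 0 0 0 0.35;0.4 -4.5 4 0 0 0 0.35;0.4 -4.5 8 0 0 0 0;0.2 -4.5 12 0 0 0 0;0 -1 13 0 0 0 0;-1 3 13 0 0 0 0;-1.8 7 12 0 0 0 0' 20| grep -E 'pos|ft'
python3 -m handwheel '-0.3 3.5 -2 0 0 0 0;-0.3 3.5 -4 0 0 0 0;-0.3 3.5 -4 0 0 0 0;-0.3 3.5 -4 0 0 0 0'
python3 -c "
from h import *
im=get_image('wrist');save(im,'w4.png')
im=get_image('top');cv2.imwrite('pics/t4.png',cv2.resize(im['color'][150:250,240:400],None,fx=5,fy=5,interpolation=cv2.INTER_CUBIC)[:,:,::-1])"
```

```text
position: [0.5133, -0.0418, 0.1306]
ft_force: [0.8, -0.4, -0.2]
time_s: 7.27
position: [0.5096, -0.0072, 0.0883]
tool_rot: [[-0.12, 0.993, -0.002], [0.993, 0.12, 0.001], [0.001, -0.002, -1.0]]
ft_force: [1.2, -1.0, 0.8]
grip_width: 0.0001
gripper_force: 0.0
```

View pics/w4.png

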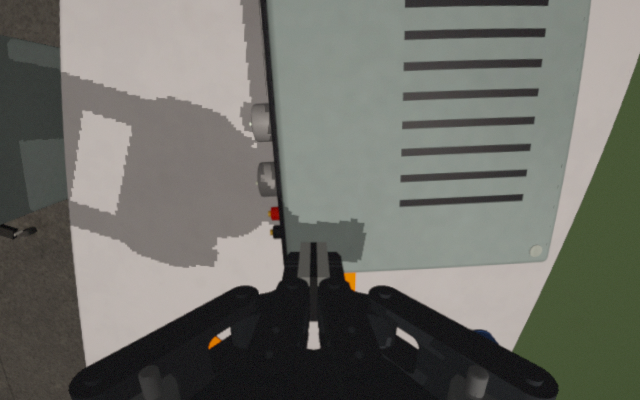

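The shut fingers hang over the corner at pixel (313,245), and the supply looks undisturbed. Now I'll press down gently.

```bash
python3 -m handwheel '0 0 -0.5 0 0 0 0;0 0 -0.9 0 0 0 0;0 0 -0.9 0 0 0 0'| grep -E 'pos|ft'
python3 -m handwheel '0 0 -0.15 0 0 0 0;0 0 -0.15 0 0 0 0'| grep -E 'pos|ft'
python3 -m handwheel '0 0 -0.1 0 0 0 0;0 0 -0.1 0 0 0 0'| grep -E 'pos|ft'
python3 -m handwheel '0 0 -0.1 0 0 0 0;0 0 -0.1 0 0 0 0'| grep -E 'pos|ft'
python3 -m handwheel '0 0 -0.1 0 0 0 0;0 0 -0.1 0 0 0 0'| grep -E 'pos|ft'
```

```text
position: [0.5095, -0.0073, 0.0789]
ft_force: [-0.8, 0.0, -0.8]
position: [0.5096, -0.0069, 0.0778]
ft_force: [0.2, 0.3, 0.0]
position: [0.5097, -0.0068, 0.0769]
ft_force: [0.2, -0.4, -0.3]
position: [0.5097, -0.0068, 0.0761]
ft_force: [-0.3, -0.7, 1.4]
position: [0.5098, -0.0068, 0.0759]
ft_force: [-3.1, -1.1, 12.2]
```

```bash
python3 -m handwheel '0 0 0 0 0 0 0;0 0 0 0 0 0 0;0 0 0 0 0 0 0;0 0 0 0 0 0 0;0 0 0 0 0 0 0;0 0 0 0 0 0 0;0 0 0 0 0 0 0;0 0 0 0 0 0 0'| grep -E 'pos|ft'
python3 -m handwheel '0 0 0 0 0 0 0;0 0 0 0 0 0 0'| grep -E 'pos|ft'
python3 -c "
from h import *
im=get_image('top');cv2.imwrite('pics/t5.png',cv2.resize(im['color'][150:250,240:400],None,fx=5,fy=5,interpolation=cv2.INTER_CUBIC)[:,:,::-1])
im=get_image('side');cv2.imwrite('pics/s5.png',cv2.resize(im['color'][150:270,220:420],None,fx=4,fy=4,interpolation=cv2.INTER_CUBIC)[:,:,::-1])"
```

```text
position: [0.5098, -0.0068, 0.0759]
ft_force: [-5.3, -0.5, 11.1]
position: [0.5098, -0.0068, 0.0759]
ft_force: [-3.9, -0.3, 11.7]
```

View pics/s5.png

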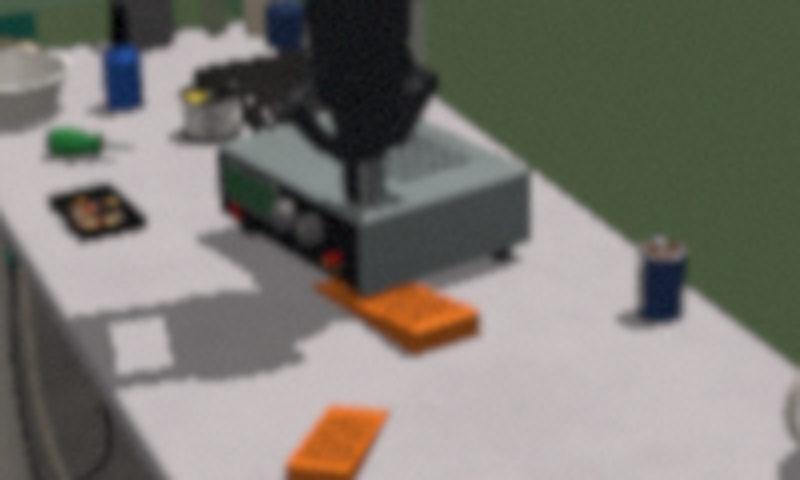

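The fingers are pressing on the corner at (370,190) with the wedge under the foot at (400,300). The press holds steady at about 11 N with no give.

```bash
python3 -c "
from rig import env
print(env.close_job())"
```

```text
the job is handed in; nothing more can be done
None
```

I handed the job in with the fingertips pressing about 11 N on the corner, which no longer gives; the wedge is about 57 mm in past the short foot's outer edge (tip estimated at y ≈ -0.034 m), the supply looks level and unmoved, nothing else was touched, and no verdict was returned.

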